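# Set the stop pin of the sample-card trimmer

## Robot

A 6-joint arm with a two-finger parallel gripper is mounted at the origin on the work surface. World frame = base frame: x ahead of the robot, y to its left, z up, the work surface at z = 0. Lengths are in m, angles in rad, forces in N, time in s.
With the tool pointing down it reaches from about 0.375 to 0.975 m from the base axis. Payload 3.8 kg.
Tool frame: the origin (TCP) lies between the finger pads; the fingertips stand 14 mm ahead of it and the grasp point (between the pads) lies 5 mm behind it (tips_ahead is the distance from the TCP to the fingertips, in m); x points along the fingers, y is the direction in which the jaws open and shut, and the axes are right-handed (so a half turn about x gives the same grasp; the last joint's range is limited). The gripper opens to 85 mm and grips with 20 to 120 N. Pads are 22 mm wide; open, the fingers measure 114 mm over their backs; the gripper's body (76 mm by 85 mm) begins 54 mm behind the grasp point. The pads swing forward as they close: fully open they stand 13 mm farther back than shut.
Start: joints at [-1.331, 0.264, 1.604, -0, 1.274, -0.037], TCP at [0.184, -0.649, 0.245] pointing down, gripper open.
Joint ranges: [-2.63, 2.63], [-0.94, 2.18], [0.31, 2.57], [-1.31, 4.45], [0, 2.66], [-2.55, 2.55]. Speed limits (rad/s): [2.57, 2.57, 3.14, 3.14, 3.14, 3.14].

## Interface

Orientations are given as a rotation vector (axis times angle).
In Python, from workcell import read_state, read_camera, camera_params, finish_job, spot_in, tips_ahead gives the robot as it stands.
- The arm moves only by the tool apply_moves, never from a script. Its argument "commands" is a list of rows, each a list of 7 numbers: the closure, from 0 (fully open) to 1 (shut), then the shift along the tool's x, y, z in mm, then the turn, a rotation vector about the tool's x, y, z in degrees. A call has 1 to 8 rows; each row is the pose to reach, as a shift and turn from the pose commanded when the call began, along the tool's axes at that moment; what a row does not reach only later rows make up. A row lasts 1/8 s, in which the tool goes at most 62.5 mm and 10.7 degrees, less where a joint would pass 70% of its speed; a pose out of reach is approached as far as the arm can. A call with a gripper value outside its range is refused whole. The fingers move at their own pace and stop on an object; "force" is the grip in N (left out, the last holds). Time passes only in rows, so rows that repeat a pose let the fingers close. It gives the time, the measured TCP pose, the force and the opening at its end, in the units of the state.
- read_state(): the state, without advancing time (a new reading comes with each control period).
- read_camera(name): name is "scene" or "side" or "wrist"; returns (picture, depth): 384x512x3 uint8, red, green, blue; 384x512 float32, m along the optical axis (not along the pixel's ray), 0 where there is no reading.
- camera_params(name): a dict with "fx", "fy", "cx", "cy" (pixels), "k1" (the pictures are not rectified: a ray, as slopes to the right and down, at radius r is drawn at 1 + k1 r^2 times it, then the intrinsics apply), "camera_from_world" (4x4, takes a point from world to camera coordinates); the wrist camera has in their place "mount" (4x4, takes a point from camera to tool coordinates, whose origin is the TCP and whose axes are the tool frame's). Camera axes: x right, y down, z forward; pixel columns grow to the right and rows downward; lengths in m; the calibration is good to about 2 mm. A picture is of the moment at which its call begins: read the wrist's pose just before it. camera_params takes no time and is no camera call.
- finish_job(): hands the job in, once; it reports no verdict.
Trained networks look in the newest picture that a camera, given by its name, has taken for a name from the list of things; names that differ only in an ending like _2 or _b are one class to them, and where a whole thing is asked for, a point or a joint stands for the part that bears it (a point fixed in the world has none). Each returns a list of dicts, best first, with "p" (0 to 1); they miss things now and then, are a little off and sometimes report something else, mostly with a low value. They report only what shows in the picture. A call takes as long as a camera call.
- spot_in(camera, name): "at" ([column, row] in pixels, amid what is visible of it).
The state is a dict: "time": time; "q": joint angles; "joint_vel": joint speeds; "joint_torque": joint torques, N m; "tool_pos": TCP position; "tcp_rot": TCP orientation; "wrist_force": force on the tool from outside, world axes, zero at the start; "torque": the same for the moment, N m; "width": opening from 0.0 (shut) to 1.0 (fully open).
Only numpy, scipy, OpenCV 4.12 (cv2) and the standard library are available. Lean on these libraries where they do the work, as an engineer would, in place of code of your own. Each camera call takes 0.05 s, during which the arm holds its last target. There are 200 camera calls.

## Task

Take the steel stop pin from its wooden rest, put its nose into the trimmer's deck slot at the end next to the blade arm, and drag it lightly along the slot, without lifting it off the bar inside, until it drops into the hidden notch; stop there and leave the pin standing upright, fully home with its flange flat on the deck. Press gently throughout and leave the other things on the table alone.

Things in the scene. Friction and masses are not known exactly. Their poses are not given: they have to be found in the camera images.
- trimmer: Card trimmer fixed to the table: a low grey box, 150 mm (its x) by 360 mm (its y) by 45 mm high, origin at the centre of its underside, z up. A slot 12 mm wide runs in its flat deck along y at x = 0, from y = -75 to +75 mm; deck top at z = 45 mm. A dark blade arm lies across its -y end (y = -184 mm, up to z = 90 mm), a 10 mm high fence on the deck along its +x edge (x = 70 mm).
- slot_start (a point): Where to set the nose in: slot centre line, deck-top height, 15 mm from the slot end next to the blade arm (trimmer x 0, y -60, z 45 mm); axes as the trimmer's, y along the slot, away from the blade arm. In the slot lies a sprung index bar, top 16 mm below the deck top. It gives from about 3 N on, 1 mm per further 1.5 N, 4 mm at most, then is hard; it does not slide along.
- slot_mid (a point): Middle of the slot at deck-top height (trimmer x 0, y 0, z 45 mm); axes as the trimmer's. The index bar in the slot has one notch right across it, 12 mm wide along the slot and 11 mm deep, its centre anywhere from trimmer y = -15 to +55 mm; where is not known and must be felt.
- pin_grip (a point): Centre of the steel stop pin's grip. The pin stands upright, z up, about 0.11 kg; from below: round nose 8 mm across, 24 mm long, end slightly tapered; round flange 28 mm across, 5 mm thick; square grip 20 by 20 by 56 mm high (sides along its x and y). This point is 57 mm above the nose's end, 33 mm above the flange's underside, 28 mm below the top.
- pin_tip (a point): End of the stop pin's nose, on its axis; axes as the pin's, z up along the pin. Fully home, the flange's underside lies on the deck and this point is 24 mm below the deck top, 8 mm into the notch.
- rest: Wooden block 64 by 64 by 34 mm high, fixed to the table, origin at the centre of its underside, with a 13 mm hole 28 mm deep in its middle in which the stop pin stands at the start, its flange on the block's top.
- roller: Black upright cylinder (lint roller refill), 52 mm across and 75 mm high, loose, origin at the centre of its underside. Leave it alone.
- folders: Stack of sample folders, 200 by 140 by 30 mm high, loose, origin at the centre of its underside. Leave it alone.
- calculator: Flat black desk calculator, 150 by 85 by 23 mm high, loose, origin at the centre of its underside. Leave it alone.

How it is judged:
By the outcome, as a careful person would: the job done as asked, in the order asked, and still so for the second after the job is handed in, with the robot touching nothing.
It also fails if it takes over 64 s, if anything falls off the work surface, if the arm or the gripper's body presses on something with over 40 N, if the wrist force passes 120 N, or if a joint passes its speed limit or range.

## Working session

There is one attempt and no reset: what is moved stays moved. The work goes in short steps, Python scripts to look and compute and a tool call to move; the robot and the scene stay as the last step left them, time stands still between calls to the robot, and variables do not carry over. Pictures are saved under pics/ and viewed, on a budget of 10 in all, crops included, one or two more only if the job needs it, and the job is handed in when it is done.

Besides the shell and the picture viewer there is one more tool, called after "Request:" as name(argument=value, ...), one argument or row to a line, values as JSON. apply_moves: Moves the arm, as the interface text tells. Its arguments: {"type":"object","properties":{"commands":{"type":"array","items":{"type":"array","items":{"type":"number"}}},"force":{"type":"number"}},"required":["commands"]}

```bash
mkdir -p pics; ls
cat > h.py <<'E'
import numpy as np, cv2
from scipy.spatial.transform import Rotation as R
from workcell import *
def cam(name):
    st=read_state(); p=camera_params(name); img,d=read_camera(name)
    if 'mount' in p:
        T=np.eye(4);T[:3,:3]=R.from_rotvec(st['tcp_rot']).as_matrix();T[:3,3]=st['tool_pos'];W=T@np.array(p['mount'])
    else: W=np.linalg.inv(np.array(p['camera_from_world']))
    return img,d,p,W
def cloud(d,p,W):
    h,w=d.shape; u,v=np.meshgrid(np.arange(w),np.arange(h))
    xd=(u-p['cx'])/p['fx'];yd=(v-p['cy'])/p['fy'];x,y=xd.copy(),yd.copy()
    for _ in range(8):
        s=1+p['k1']*(x*x+y*y);x=xd/s;y=yd/s
    P=np.stack([x*d,y*d,d],-1)@W[:3,:3].T+W[:3,3]
    P[d==0]=np.nan
    return P
def save(name,img): cv2.imwrite('pics/'+name,img[:,:,::-1])
E
python3 - <<'E'
from h import *
ims=[]
for c in ['scene','side']:
    img,d,p,W=cam(c);P=cloud(d,p,W);np.savez(c+'.npz',img=img,P=P)
    print(c,'pos',W[:3,3].round(3),'fwd',W[:3,2].round(2),p['k1'])
    save(c+'1.png',img)
    for n in ['trimmer','pin_grip','rest','roller','folders','calculator']:
        for r in spot_in(c,n)[:2]:
            u,v=map(int,np.round(r['at']));print(n,r['p'],r['at'],P[v,u].round(3))
s=read_state();print(s)
E
```

```text
pics
scene pos [ 1.225 -0.596  0.962] fwd [-0.54  0.48 -0.69] -0.1602568013241784
trimmer 0.22 [152.5, 212.3] [ 0.408 -0.274  0.065]
pin_grip 0.7 [155.9, 211.1] [ 0.416 -0.265  0.069]
rest 0.87 [156.3, 222.1] [ 0.417 -0.274  0.031]
rest 0.18 [262.8, 217.7] [ 0.616 -0.046  0.046]
roller 0.93 [287.0, 138.8] [0.419 0.237 0.062]
folders 0.69 [368.3, 149.4] [0.612 0.432 0.032]
calculator 0.83 [160.3, 309.4] [ 0.654 -0.415  0.018]
side pos [ 0.272 -0.807  0.831] fwd [ 0.22  0.73 -0.65] 0.021580032143063217
trimmer 0.91 [282.1, 221.3] [ 0.603 -0.052  0.031]
pin_grip 0.61 [238.3, 289.4] [ 0.404 -0.277  0.069]
pin_grip 0.2 [236.8, 301.1] [ 0.399 -0.283  0.03 ]
rest 0.65 [238.3, 302.6] [ 0.399 -0.29   0.031]
roller 0.93 [196.8, 168.5] [0.4   0.23  0.073]
folders 0.66 [237.5, 141.0] [0.595 0.42  0.029]
folders 0.2 [195.2, 170.2] [0.392 0.228 0.068]
calculator 0.74 [355.4, 324.7] [ 0.648 -0.421  0.024]
calculator 0.33 [279.6, 221.7] [ 0.597 -0.051  0.027]
{'time': 0.7, 'q': array([-1.33089897e+00,  2.63836108e-01,  1.60394032e+00,  3.96233016e-05,
        1.27369940e+00, -3.68801033e-02]), 'joint_vel': array([-2.89288863e-04,  1.44829128e-03, -2.61507905e-04,  1.19727218e-03,
       -1.26143877e-03,  3.23397210e-05]), 'joint_torque': array([ 7.58376100e-04, -5.14850593e+01, -3.67604220e+01,  3.00634256e-04,
        8.59677730e-04,  1.18643118e-05]), 'tool_pos': array([ 0.18447805, -0.6493287 ,  0.2453551 ]), 'tcp_rot': array([ 2.07325443,  0.2886237 , -2.07315075]), 'wrist_force': array([-0.2009836 , -0.64764477, -0.69885264]), 'torque': array([-0.04457193, -0.03263149,  0.02605181]), 'width': 1.0051335927607137}
```

Run:
```python
from h import *
a=np.load('scene.npz')['img'];b=np.load('side.npz')['img']
im=np.zeros((600,800,3),np.uint8)
im[:300,:400]=cv2.resize(a,(400,300));im[:300,400:]=cv2.resize(b,(400,300))
im[300:,:400]=cv2.resize(a[130:310,120:360],(400,300));im[300:,400:]=cv2.resize(b[140:320,200:440],(400,300))
save('mix1.png',im)
for c in ['scene','side']:
    P=np.load(c+'.npz')['P']
    z=P[...,2]; m=(abs(z-.045)<.004)&(abs(P[...,0]-.6)<.25)&(abs(P[...,1]+.05)<.25)
    q=P[m][:,:2]; print(c,len(q)); r=cv2.minAreaRect((q*1000).astype(np.float32));print('deck',r)
    for nm,z0,z1 in [('pintop',.08,.11),('resttop',.028,.0365)]:
        m=(z>z0)&(z<z1)&(abs(P[...,0]-.41)<.07)&(abs(P[...,1]+.275)<.07)
        q=P[m]; print(nm,len(q),q.mean(0).round(4),cv2.minAreaRect((q[:,:2]*1000).astype(np.float32)))
```

```text
scene 4276
deck ((581.5724487304688, -69.62579345703125), (505.7509765625, 216.63743591308594), 72.3180923461914)
pintop 74 [ 0.4106 -0.2694  0.0905] ((408.0351867675781, -269.4256896972656), (23.582597732543945, 20.663284301757812), 16.402624130249023)
resttop 276 [ 0.4136 -0.2713  0.0333] ((404.9912414550781, -267.7351989746094), (70.57334899902344, 67.99113464355469), 15.801535606384277)
side 3355
deck ((581.0391845703125, -72.9666748046875), (511.4740295410156, 223.0557403564453), 70.87661743164062)
pintop 95 [ 0.4063 -0.2706  0.0916] ((406.8370361328125, -268.32879638671875), (20.318870544433594, 20.910673141479492), 20.44582176208496)
resttop 460 [ 0.4045 -0.2755  0.0328] ((406.7647705078125, -267.99224853515625), (65.54368591308594, 68.61302947998047), 14.160740852355957)
```

View pics/mix1.png

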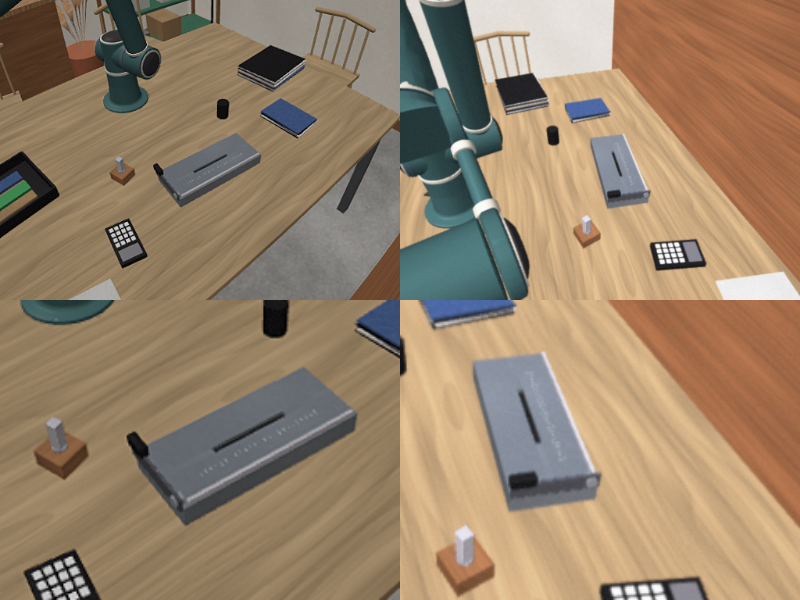

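The scene view (top left of the mosaic) shows the pin in its rest at about (156,211) px in the scene image. The trimmer's slot is centred near (262,205), with the blade arm at its near-left end. The calculator, roller and folders are all well clear.

```bash
cat >> h.py <<'E'
def plan(pos,yaw=None,T0=None):
    """shift in mm / turn in deg in tool axes to bring TCP to pos, tool x down, tool y at world yaw (deg, mod 180)"""
    s=read_state();M=R.from_rotvec(s['tcp_rot']).as_matrix()
    y=M[:,1];y0=np.degrees(np.arctan2(y[1],y[0]))
    if yaw is None: yaw=y0
    yaw=y0+(yaw-y0+90)%180-90
    a=np.radians(yaw);Y=np.array([np.cos(a),np.sin(a),0]);X=np.array([0,0,-1.]);N=np.stack([X,Y,np.cross(X,Y)],1)
    sh=M.T@(np.array(pos)-s['tool_pos'])*1000
    tr=R.from_matrix(M.T@N).as_rotvec(degrees=True)
    print('now',s['tool_pos'].round(4),'y0',y0.round(1),'shift',sh.round(1),'turn',tr.round(1),'F',s['wrist_force'].round(1),'t',s['time'])
E
python3 - <<'E'
from h import *
for c in ['scene','side']:
    z=np.load(c+'.npz');P=z['P'];g=cv2.cvtColor(z['img'],cv2.COLOR_RGB2GRAY)
    m=(abs(P[...,0]-.605)<.12)&(abs(P[...,1]+.05)<.17)&(P[...,2]>.02)
    dk=(m&(g<70)).astype(np.uint8);n,l,st,ce=cv2.connectedComponentsWithStats(dk)
    for i in range(1,n):
        if st[i,4]>25:
            q=P[l==i];print(c,st[i],ce[i],np.nanmean(q,0).round(3),cv2.minAreaRect((q[:,:2]*1000).astype(np.float32)))
plan([.407,-.269,.30],17)
print(camera_params('wrist')['mount'])
E
```

```text
scene [248 198  43  23 130] [268.5        209.08461538] [ 0.593 -0.004  0.034] ((592.3473510742188, -2.5921096801757812), (147.52064514160156, 12.288076400756836), 82.58879852294922)
scene [196 205 128  55 766] [251.00522193 231.81070496] [ 0.632 -0.101  0.045] ((654.2138671875, -69.28529357910156), (362.6108703613281, 138.68118286132812), 58.60549545288086)
side [272 196  12  29  72] [277.375      210.56944444] [ 0.607 -0.001  0.028] ((607.5482788085938, 2.6488189697265625), (134.643310546875, 9.331039428710938), 83.3036117553711)
side [265 243  18  12 166] [273.56626506 248.75903614] [ 0.525 -0.19   0.079] ((526.8388671875, -188.0802764892578), (15.841887474060059, 46.05995178222656), 86.82574462890625)
now [ 0.1845 -0.6493  0.2454] y0 -74.1 shift [ -54.7 -305.  -318. ] turn [88.9 -0.  -0. ] F [-0.2 -0.6 -0.7] t 0.7
[[ 2.24253585e-03 -2.94562215e-01  9.55629673e-01 -1.28662142e-01]
 [ 9.99997478e-01  5.43803495e-04 -2.17903053e-03  3.01578738e-04]
 [ 1.22185304e-04  9.55632150e-01  2.94562691e-01 -7.64449503e-02]
 [ 0.00000000e+00  0.00000000e+00  0.00000000e+00  1.00000000e+00]]
```

Request:
apply_moves(
  commands=[
    [0, -7, -38, -40, 0, 0, 0],
    [0, -14, -76, -80, 0, 0, 0],
    [0, -21, -114, -119, 0, 0, 0],
    [0, -28, -152, -159, 0, 0, 0],
    [0, -35, -190, -199, 0, 0, 0],
    [0, -42, -228, -238, 0, 0, 0],
    [0, -50, -266, -278, 0, 0, 0],
    [0, -55, -305, -318, 1, 0, 0],
  ],
  force=40,
)

```text
time: 1.7
tool_pos: [0.4078, -0.2676, 0.3012]
tcp_rot: [2.084, 0.27, -2.082]
wrist_force: [0.2, -1.3, 0.2]
width: 1.0
```

Request:
apply_moves(
  commands=[
    [0, 0, 0, 0, 0, 0, 0],
    [0, 0, 0, 0, 0, 0, 0],
  ],
)

```text
time: 1.95
tool_pos: [0.407, -0.2691, 0.3004]
tcp_rot: [2.082, 0.272, -2.082]
wrist_force: [-0.4, 0.4, 0.5]
width: 0.998
```

Run:
```python
from h import *
img,d,p,W=cam('wrist');P=cloud(d,p,W);np.savez('w1.npz',img=img,P=P);save('w1.png',img)
for r in spot_in('wrist','pin_grip')[:2]: u,v=map(int,np.round(r['at']));print(r,P[v,u])
z=P[...,2]
for nm,z0,z1 in [('pintop',.09,.1),('resttop',.030,.0375)]:
    m=(z>z0)&(z<z1)&(abs(P[...,0]-.407)<.06)&(abs(P[...,1]+.27)<.06)
    q=P[m]; print(nm,len(q),q.mean(0).round(4),cv2.minAreaRect((q[:,:2]*1000).astype(np.float32)))
plan([.407,-.269,.072],-73)
print(np.nanmin(P[::400,::500],(0,1)) if 0 else '')
```

```text
pintop 285 [ 0.4079 -0.2664  0.0948] ((407.58721923828125, -266.35711669921875), (20.077438354492188, 18.989086151123047), 15.252396583557129)
resttop 1692 [ 0.4102 -0.2655  0.034 ] ((407.27191162109375, -266.30828857421875), (64.54965209960938, 63.62788772583008), 15.66762924194336)
now [ 0.4064 -0.2699  0.3001] y0 -75.2 shift [228.1  -0.7  -0.9] turn [-2.2  0.  -0. ] F [-0.2 -1.2  0.2] t 2.05
```

View pics/w1.png

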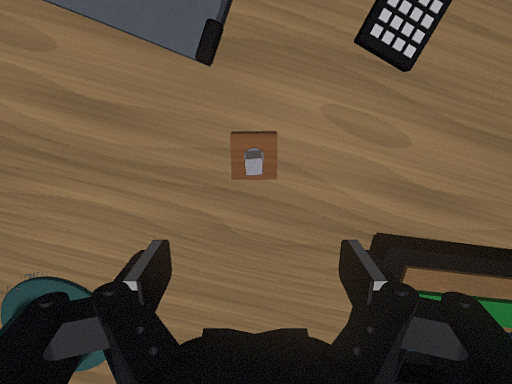

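The wrist view shows the pin upright in the rest at about (254,160) px, between the open fingers. I'll go halfway down and measure again.

Request:
apply_moves(
  commands=[
    [0, 50, -1, -1, -0.5, 0, 0],
    [0, 100, -2, -2, -0.5, 0, 0],
    [0, 150, -2, -2, -0.5, 0, 0],
    [0, 160, -2, -2, -0.5, 0, 0],
    [0, 160, -2, -2, -0.5, 0, 0],
  ],
)

```text
time: 2.68
tool_pos: [0.4081, -0.2674, 0.1405]
tcp_rot: [2.079, 0.279, -2.08]
wrist_force: [0.6, -0.8, 0.5]
width: 1.002
```

Run:
```python
from h import *
for i in range(3):
    img,d,p,W=cam('wrist');P=cloud(d,p,W);z=P[...,2]
    for nm,z0,z1 in [('pintop',.09,.1),('resttop',.030,.0375)]:
        m=(z>z0)&(z<z1)&(abs(P[...,0]-.407)<.06)&(abs(P[...,1]+.27)<.06)
        q=P[m]; print(nm,len(q),q.mean(0).round(4),cv2.minAreaRect((q[:,:2]*1000).astype(np.float32)))
    plan([.4075,-.2665,.065],-74.5)
```

```text
pintop 911 [ 0.4085 -0.2669  0.0947] ((407.62469482421875, -267.06378173828125), (20.381223678588867, 19.9902286529541), 18.589555740356445)
resttop 4043 [ 0.4129 -0.2656  0.034 ] ((407.0797119140625, -267.0290222167969), (64.94733428955078, 64.25983428955078), 15.195856094360352)
now [ 0.4091 -0.2679  0.1418] y0 -74.7 shift [76.8 -1.9  1.3] turn [-0.2 -0.1 -0.1] F [0.1 0.5 0.6] t 2.725
pintop 891 [ 0.4084 -0.2669  0.0947] ((407.58453369140625, -267.111328125), (20.239276885986328, 19.997509002685547), 19.11880874633789)
resttop 3958 [ 0.4131 -0.2655  0.034 ] ((407.41107177734375, -266.9034729003906), (64.30709075927734, 64.22884368896484), 15.34742259979248)
now [ 0.4097 -0.2681  0.1426] y0 -74.7 shift [77.6 -2.4  1.9] turn [-0.2 -0.1 -0.2] F [0.6 0.3 0.2] t 2.775
pintop 890 [ 0.4085 -0.2668  0.0947] ((407.5271911621094, -267.0837707519531), (20.44830894470215, 19.937990188598633), 17.646892547607422)
resttop 3918 [ 0.4128 -0.2655  0.034 ] ((407.0244140625, -267.1017150878906), (64.98551940917969, 64.14216613769531), 15.306595802307129)
now [ 0.4099 -0.2681  0.1428] y0 -74.7 shift [77.8 -2.5  2.2] turn [-0.2 -0.2 -0.2] F [-0.3 -0.5  0.2] t 2.825
```

Request:
apply_moves(
  commands=[
    [0, 0, 0, 0, 0, 0, 0],
    [0, 0, 0, 0, 0, 0, 0],
  ],
)

```text
time: 3.08
tool_pos: [0.4091, -0.2669, 0.1414]
tcp_rot: [2.079, 0.279, -2.076]
wrist_force: [0.3, -0.4, 0.7]
width: 1.006
```

Run:
```python
from h import *
plan([.4075,-.267,.065],-74.5)
```

```text
now [ 0.4091 -0.2669  0.1414] y0 -74.6 shift [76.4 -0.5  1.6] turn [-0.1 -0.1 -0.1] F [ 0.3 -0.4  0.7] t 3.075
```

Request:
apply_moves(
  commands=[
    [0, 38, -0.5, 1.5, 0, 0, 0],
    [0, 70, -0.5, 1.5, 0, 0, 0],
    [0, 76, -0.5, 1.5, 0, 0, 0],
    [0, 76, -0.5, 1.5, 0, 0, 0],
    [1, 76, -0.5, 1.5, 0, 0, 0],
    [1, 76, -0.5, 1.5, 0, 0, 0],
    [1, 76, -0.5, 1.5, 0, 0, 0],
    [1, 76, -0.5, 1.5, 0, 0, 0],
  ],
  force=40,
)

```text
time: 4.08
tool_pos: [0.4072, -0.2667, 0.0649]
tcp_rot: [2.079, 0.279, -2.077]
wrist_force: [0.5, 0.2, 3.4]
width: 0.225
```

Request:
apply_moves(
  commands=[
    [1, 0, 0, 0, 0, 0, 0],
    [1, 0, 0, 0, 0, 0, 0],
    [1, 0, 0, 0, 0, 0, 0],
  ],
)

```text
time: 4.45
tool_pos: [0.4072, -0.2667, 0.0649]
tcp_rot: [2.078, 0.28, -2.077]
wrist_force: [-0.8, 0.1, 5.7]
width: 0.228
```

Request:
apply_moves(
  commands=[
    [1, -5, 0, 0, 0, 0, 0],
    [1, -20, 0, 0, 0, 0, 0],
    [1, -50, 0, 0, 0, 0, 0],
    [1, -100, 0, 0, 0, 0, 0],
    [1, -160, 0, 0, 0, 0, 0],
    [1, -210, 0, 0, 0, 0, 0],
    [1, -210, 0, 0, 0, 0, 0],
  ],
  force=60,
)

```text
time: 5.32
tool_pos: [0.4092, -0.2682, 0.2808]
tcp_rot: [2.083, 0.272, -2.066]
wrist_force: [-0.0, -0.1, -2.3]
width: 0.225
```

Run:
```python
from h import *
plan([.50,0.0,.30]); print(read_state()['width'])
```

```text
now [ 0.4092 -0.2682  0.2808] y0 -74.6 shift [ -20.1 -234.4 -158.7] turn [ 0.  -0.4 -0.5] F [-0.  -0.1 -2.3] t 5.325
0.22514936994213566
```

Request:
apply_moves(
  commands=[
    [1, -6, -45, -30, 0, 0, 0],
    [1, -14, -90, -60, 0, 0, 0],
    [1, -20, -135, -90, 0, 0, 0],
    [1, -20, -180, -120, 0, 0, 0],
    [1, -20, -234, -158, 0, 0, 0],
    [1, -20, -234, -158, 0, 0, 0],
    [1, -20, -234, -158, 0, 0, 0],
    [1, -20, -234, -158, 0, 0, 0],
  ],
)

```text
time: 6.32
tool_pos: [0.4965, -0.0002, 0.2937]
tcp_rot: [2.077, 0.278, -2.08]
wrist_force: [-0.0, 0.2, -1.4]
width: 0.224
```

Run:
```python
from h import *
img,d,p,W=cam('wrist');P=cloud(d,p,W);np.savez('w2.npz',img=img,P=P,W=W);save('w2.png',img)
z=P[...,2];g=cv2.cvtColor(img,cv2.COLOR_RGB2GRAY)
m=(abs(P[...,0]-.6)<.13)&(abs(P[...,1])<.24)&(z>.03)&(z<.06)
q=P[m];print(len(q),cv2.minAreaRect((q[:,:2]*1000).astype(np.float32)))
m2=(abs(P[...,0]-.6)<.06)&(abs(P[...,1])<.12)&(z<.06)
print('gray',np.percentile(g[m2],[1,5,50]),'z',np.nanpercentile(z[m2],[1,5,50]))
dk=(m2&(g<70)).astype(np.uint8);n,l,st,ce=cv2.connectedComponentsWithStats(dk)
for i in range(1,n):
    if st[i,4]>60: q=P[l==i];print(st[i],np.nanmean(q,0).round(4),cv2.minAreaRect((q[:,:2]*1000).astype(np.float32)))
plan([.5,0,.3])
```

```text
34395 ((601.6314697265625, -8.48187255859375), (363.7209167480469, 149.42686462402344), 83.5654296875)
gray [22. 35. 97.] z [0.02796245 0.02986717 0.04491518]
[ 225   51  116   57 1245] [ 0.6034 -0.0074  0.0289] ((603.4769897460938, -8.324516296386719), (154.04061889648438, 13.001463890075684), 83.32019805908203)
now [ 4.967e-01 -4.000e-04  2.939e-01] y0 -74.8 shift [-6.1  0.5 -3.3] turn [-0.   0.1 -0. ] F [-0.   0.2 -1.8] t 6.375
```

View pics/w2.png

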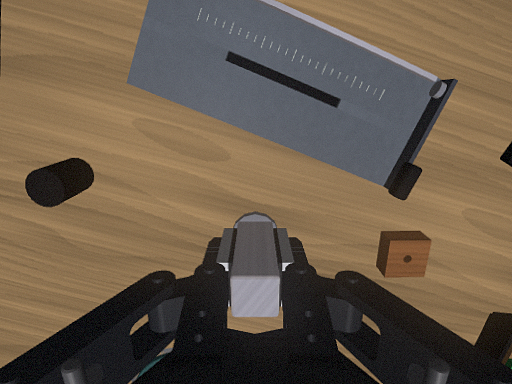

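The view shows the slot from (228,57) to (340,103) px, with the blade arm at the right, so slot_start is the right-hand end. The pin is held upright in the gripper. Next I'll get a precise slot fit by casting rays onto the deck plane.

```bash
cat >> h.py <<'E'
def slot(img,p,W,P,c=(.603,-.008)):
    g=cv2.cvtColor(img,cv2.COLOR_RGB2GRAY);z=P[...,2]
    m=(abs(P[...,0]-c[0])<.06)&(abs(P[...,1]-c[1])<.11)&(z<.06)
    n,l,st,ce=cv2.connectedComponentsWithStats((m&(g<65)).astype(np.uint8))
    i=1+np.argmax(st[1:,4]);K=cloud(np.ones(z.shape),p,W)-W[:3,3]
    q=W[:3,3]+K*((.045-W[2,3])/K[...,2])[...,None];q=q[l==i][:,:2]
    r=cv2.minAreaRect((q*1000).astype(np.float32));mu=q.mean(0)
    e=np.linalg.svd(q-mu,full_matrices=False)[2][0];e*=np.sign(e[1]);s=(q-mu)@e;t=(q-mu)@np.array([-e[1],e[0]])
    mid=mu+e*(s.max()+s.min())/2
    print('slot n',len(q),'centroid',mu.round(4),'mid',mid.round(4),'rect',np.round(r[0],1),np.round(r[1],1),'dir',np.degrees(np.arctan2(e[1],e[0])).round(2),'len',np.ptp(s).round(4),'w',np.ptp(t).round(4),'start',(mid-.06*e).round(4))
E
python3 - <<'E'
from h import *
z=np.load('w2.npz');slot(z['img'],camera_params('wrist'),z['W'],z['P'])
plan([.54,-.06,.17])
E
```

```text
slot n 1209 centroid [ 0.6021 -0.006 ] mid [ 0.6019 -0.0079] rect [601.9  -7.9] [149.1  12. ] dir 83.48 len 0.1491 w 0.012 start [ 0.595  -0.0675]
now [ 4.967e-01 -4.000e-04  2.939e-01] y0 -74.8 shift [123.9  68.9 -26.3] turn [-0.   0.1 -0. ] F [-0.   0.2 -1.8] t 6.375
```

Request:
apply_moves(
  commands=[
    [1, 40, 23, -9, 0, 0, 0],
    [1, 80, 46, -18, 0, 0, 0],
    [1, 115, 69, -26, 0, 0, 0],
    [1, 124, 69, -26, 0, 0, 0],
    [1, 124, 69, -26, 0, 0, 0],
    [1, 124, 69, -26, 0, 0, 0],
  ],
)

```text
time: 7.12
tool_pos: [0.5412, -0.0587, 0.172]
tcp_rot: [2.081, 0.279, -2.075]
wrist_force: [0.4, -0.7, -1.0]
width: 0.226
```

Run:
```python
from h import *
for i in range(2):
    img,d,p,W=cam('wrist');P=cloud(d,p,W);slot(img,p,W,P)
z=P[...,2]; # pin top in hand
M=(z>.10);
save('w3.png',img)
plan([.595,-.0675,.115])
```

```text
slot n 2427 centroid [ 0.6026 -0.0057] mid [ 0.6024 -0.0078] rect [602.3  -7.8] [149.7  11.8] dir 83.48 len 0.1497 w 0.0118 start [ 0.5956 -0.0675]
slot n 2424 centroid [ 0.6026 -0.0057] mid [ 0.6023 -0.0079] rect [602.3  -7.9] [149.6  11.8] dir 83.45 len 0.1496 w 0.0118 start [ 0.5955 -0.0675]
now [ 0.5414 -0.0584  0.1722] y0 -74.6 shift [ 57.3  22.9 -49.1] turn [ 0.  -0.2 -0.1] F [-0.1 -1.3 -1.1] t 7.225
```

View pics/w3.png

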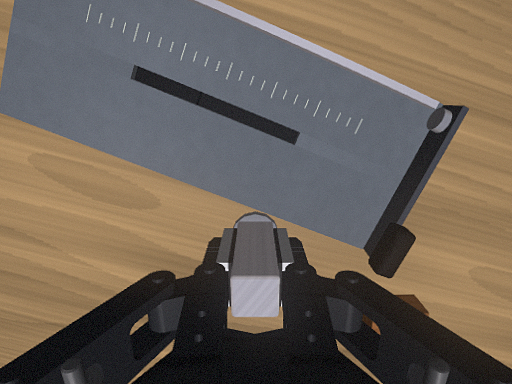

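The close-up shows the slot from (133,72) to (298,138) px with the pin clear of it, and a faint mark in the slot near (200,99). I'll print the depth profile along the slot while planning the approach.

Run:
```python
from h import *
img,d,p,W=cam('wrist');P=cloud(d,p,W);g=cv2.cvtColor(img,cv2.COLOR_RGB2GRAY)
e=np.array([np.cos(np.radians(83.46)),np.sin(np.radians(83.46))]);n=np.array([-e[1],e[0]])
D=P[...,:2]-[.6023,-.0079];s=D@e;t=D@n
for lo in range(-76,76,4):
    m=(abs(t)<.004)&(s>lo/1000)&(s<(lo+4)/1000)
    print(lo+2,m.sum(),np.nanmean(P[m][:,2]).round(4),np.nanmin(P[m][:,2]).round(4),g[m].mean().round(0),end=' | ')
print();plan([.595,-.067,.115])
```

```text
-74 61 0.0347 0.0279 53.0 | -70 39 0.029 0.0276 40.0 | -66 37 0.0289 0.0276 39.0 | -62 37 0.029 0.0271 39.0 | -58 39 0.0289 0.0276 39.0 | -54 39 0.0289 0.0276 39.0 | -50 38 0.0291 0.0276 39.0 | -46 37 0.0291 0.0275 40.0 | -42 39 0.029 0.028 39.0 | -38 38 0.0289 0.0279 39.0 | -34 38 0.029 0.0277 39.0 | -30 39 0.029 0.0278 39.0 | -26 39 0.0291 0.0276 39.0 | -22 41 0.0289 0.0276 38.0 | -18 40 0.029 0.0276 39.0 | -14 37 0.0289 0.0274 38.0 | -10 41 0.0289 0.0272 39.0 | -6 39 0.029 0.0278 38.0 | -2 38 0.0293 0.0279 38.0 | 2 40 0.0291 0.0277 38.0 | 6 42 0.0292 0.0272 38.0 | 10 24 0.0183 0.0174 37.0 | 14 37 0.0184 0.0172 38.0 | 18 59 0.0219 0.0173 34.0 | 22 41 0.0293 0.027 37.0 | 26 41 0.0292 0.0279 37.0 | 30 39 0.0293 0.0278 36.0 | 34 44 0.0293 0.0283 37.0 | 38 40 0.0293 0.0278 37.0 | 42 41 0.0291 0.0263 37.0 | 46 43 0.0293 0.0278 37.0 | 50 42 0.0294 0.0282 35.0 | 54 41 0.0292 0.0266 36.0 | 58 43 0.0293 0.0274 34.0 | 62 40 0.0293 0.0277 34.0 | 66 43 0.0292 0.0271 34.0 | 70 41 0.0294 0.0283 34.0 | 74 98 0.0369 0.0278 54.0 | 
now [ 0.5414 -0.0584  0.172 ] y0 -74.6 shift [ 57.2  22.5 -49.3] turn [ 0.  -0.2 -0.1] F [-0.2 -0.  -1.3] t 7.275
```

Request:
apply_moves(
  commands=[
    [1, 10, 11, -25, 0, 0, 0],
    [1, 25, 23, -49, 0, 0, 0],
    [1, 40, 23, -49, 0, 0, 0],
    [1, 50, 23, -49, 0, 0, 0],
    [1, 50, 23, -49, 0, 0, 0],
    [1, 50, 23, -49, 0, 0, 0],
  ],
)

```text
time: 8.02
tool_pos: [0.5936, -0.0677, 0.1207]
tcp_rot: [2.078, 0.28, -2.078]
wrist_force: [-0.0, -0.6, -1.3]
width: 0.227
```

Run:
```python
from h import *
plan([.595,-.067,.094])
img,d,p,W=cam('wrist');a=img
b,_=read_camera('side');c,_=read_camera('scene')
im=np.hstack([cv2.resize(b[150:270,220:340],(400,400)),cv2.resize(c[150:270,200:320],(400,400))]);save('s4.png',im)
```

```text
now [ 0.5936 -0.0677  0.1207] y0 -74.6 shift [26.7 -0.3 -1.5] turn [ 0. -0. -0.] F [-0.  -0.6 -1.3] t 8.025
```

View pics/s4.png

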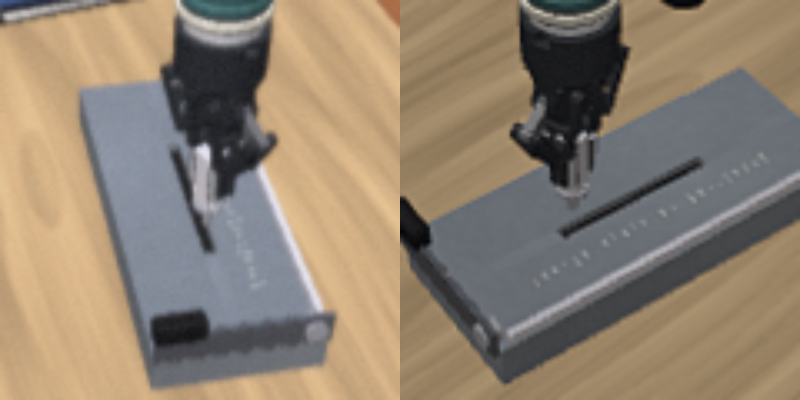

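Both views show the pin over the blade-arm end of the slot. The depth profile suggests the notch lies between about y=+8 and +20, and I'll confirm that by feel. Lowering the nose into the slot mouth.

Request:
apply_moves(
  commands=[
    [1, 8, 0, -1.5, 0, 0, 0],
    [1, 14, 0, -1.5, 0, 0, 0],
    [1, 20, 0, -1.5, 0, 0, 0],
    [1, 26, 0, -1.5, 0, 0, 0],
    [1, 26, 0, -1.5, 0, 0, 0],
    [1, 26, 0, -1.5, 0, 0, 0],
  ],
)

```text
time: 8.93
tool_pos: [0.5954, -0.0675, 0.0943]
tcp_rot: [2.078, 0.28, -2.078]
wrist_force: [1.0, 0.1, -1.6]
width: 0.228
```

Request:
apply_moves(
  commands=[
    [1, 0, 0, 0, 0, 0, 0],
    [1, 0, 0, 0, 0, 0, 0],
  ],
)

```text
time: 9.18
tool_pos: [0.5956, -0.0675, 0.0946]
tcp_rot: [2.079, 0.28, -2.077]
wrist_force: [0.9, 0.5, -1.6]
width: 0.228
```

Request:
apply_moves(
  commands=[
    [1, 4, 0, 0, 0, 0, 0],
    [1, 8, 0, 0, 0, 0, 0],
    [1, 10, 0, 0, 0, 0, 0],
    [1, 10, 0, 0, 0, 0, 0],
    [1, 10, 0, 0, 0, 0, 0],
  ],
)

```text
time: 9.8
tool_pos: [0.5954, -0.0675, 0.0842]
tcp_rot: [2.078, 0.28, -2.078]
wrist_force: [0.4, 0.1, -1.2]
width: 0.225
```

Request:
apply_moves(
  commands=[
    [1, 0.7, 0, 0, 0, 0, 0],
    [1, 0.7, 0, 0, 0, 0, 0],
  ],
)

```text
time: 10.05
tool_pos: [0.5955, -0.0674, 0.0838]
tcp_rot: [2.078, 0.28, -2.078]
wrist_force: [-0.6, 0.5, 0.1]
width: 0.228
```

Request:
apply_moves(
  commands=[
    [1, 0.7, 0, 0, 0, 0, 0],
    [1, 0.7, 0, 0, 0, 0, 0],
  ],
)

```text
time: 10.3
tool_pos: [0.5956, -0.0675, 0.0833]
tcp_rot: [2.079, 0.28, -2.078]
wrist_force: [-1.0, 1.1, 1.9]
width: 0.222
```

Request:
apply_moves(
  commands=[
    [1, 0.5, 0, 0, 0, 0, 0],
    [1, 0.5, 0, 0, 0, 0, 0],
  ],
)

```text
time: 10.55
tool_pos: [0.5956, -0.0675, 0.0827]
tcp_rot: [2.079, 0.28, -2.078]
wrist_force: [-1.3, 0.3, 3.6]
width: 0.231
```

Request:
apply_moves(
  commands=[
    [1, 0.4, -1, -0.4, 0, 0, 0],
    [1, 0.5, -3.7, -1.5, 0, 0, 0],
    [1, 0.5, -6.5, -2.6, 0, 0, 0],
    [1, 0.5, -9.3, -3.7, 0, 0, 0],
    [1, 0.5, -12.1, -4.9, 0, 0, 0],
    [1, 0.5, -14.8, -6, 0, 0, 0],
    [1, 0.5, -16.7, -6.7, 0, 0, 0],
    [1, 0.5, -18.5, -7.5, 0, 0, 0],
  ],
)

```text
time: 11.55
tool_pos: [0.5977, -0.0475, 0.0819]
tcp_rot: [2.078, 0.28, -2.078]
wrist_force: [-1.0, -3.6, 4.7]
width: 0.224
```

```bash
cat >> h.py <<'E'
def st():
    s=read_state();e=np.array([np.cos(np.radians(83.46)),np.sin(np.radians(83.46))]);D=s['tool_pos'][:2]-[.6023,-.0079]
    M=R.from_rotvec(s['tcp_rot']).as_matrix()
    print('s',(D@e*1000).round(1),'t',(D@[-e[1],e[0]]*1000).round(1),'z',s['tool_pos'][2].round(4),'F',s['wrist_force'].round(1),'tq',s['torque'].round(2),'xaxis',M[:,0].round(3),'t',s['time'])
E
python3 -c "
from h import *
st()"
```

```text
s -39.8 t 0.1 z 0.0819 F [-1.  -3.6  4.7] tq [-0.73  0.06 -0.  ] xaxis [-0. -0. -1.] t 11.55
```

Request:
apply_moves(
  commands=[
    [1, -0.2, -2.3, -0.9, 0, 0, 0],
    [1, -0.2, -4.6, -1.9, 0, 0, 0],
    [1, -0.2, -7, -2.8, 0, 0, 0],
    [1, -0.2, -9.3, -3.7, 0, 0, 0],
    [1, -0.2, -11.6, -4.7, 0, 0, 0],
    [1, -0.2, -13.9, -5.6, 0, 0, 0],
    [1, -0.2, -16.2, -6.5, 0, 0, 0],
    [1, -0.2, -18.5, -7.5, 0, 0, 0],
  ],
)

```text
time: 12.55
tool_pos: [0.6, -0.0276, 0.0821]
tcp_rot: [2.078, 0.28, -2.078]
wrist_force: [-0.8, -3.7, 3.5]
width: 0.227
```

```bash
python3 -c "
from h import *
st()"
```

```text
s -19.8 t 0.0 z 0.0821 F [-0.8 -3.7  3.5] tq [-0.69  0.16 -0.03] xaxis [-0.  0. -1.] t 12.55
```

Request:
apply_moves(
  commands=[
    [1, 0, -1.9, -0.7, 0, 0, 0],
    [1, 0, -3.7, -1.5, 0, 0, 0],
  ],
)

```text
time: 12.8
tool_pos: [0.6005, -0.0237, 0.0821]
tcp_rot: [2.078, 0.28, -2.078]
wrist_force: [-0.7, -3.2, 4.9]
width: 0.228
```

Request:
apply_moves(
  commands=[
    [1, 0, -1.9, -0.7, 0, 0, 0],
    [1, 0, -3.7, -1.5, 0, 0, 0],
  ],
)

```text
time: 13.05
tool_pos: [0.6009, -0.0197, 0.0821]
tcp_rot: [2.078, 0.28, -2.078]
wrist_force: [-1.1, -2.7, 4.0]
width: 0.225
```

Request:
apply_moves(
  commands=[
    [1, 0, -1.9, -0.7, 0, 0, 0],
    [1, 0, -3.7, -1.5, 0, 0, 0],
  ],
)

```text
time: 13.3
tool_pos: [0.6014, -0.0158, 0.0821]
tcp_rot: [2.078, 0.28, -2.078]
wrist_force: [-0.7, -3.3, 4.1]
width: 0.225
```

Request:
apply_moves(
  commands=[
    [1, 0, -1.9, -0.7, 0, 0, 0],
    [1, 0, -3.7, -1.5, 0, 0, 0],
  ],
)

```text
time: 13.55
tool_pos: [0.6019, -0.0118, 0.0821]
tcp_rot: [2.078, 0.28, -2.078]
wrist_force: [-0.4, -3.8, 4.8]
width: 0.226
```

Request:
apply_moves(
  commands=[
    [1, 0, -1.9, -0.7, 0, 0, 0],
    [1, 0, -3.7, -1.5, 0, 0, 0],
  ],
)

```text
time: 13.8
tool_pos: [0.6023, -0.0078, 0.0821]
tcp_rot: [2.078, 0.28, -2.078]
wrist_force: [-0.8, -3.3, 5.0]
width: 0.225
```

```bash
python3 -c "
from h import *
st()"
```

```text
s 0.1 t -0.0 z 0.0821 F [-0.8 -3.3  5. ] tq [-0.72  0.11  0.01] xaxis [-0.  0. -1.] t 13.8
```

Request:
apply_moves(
  commands=[
    [1, 0, -1.9, -0.7, 0, 0, 0],
    [1, 0, -3.7, -1.5, 0, 0, 0],
  ],
)

```text
time: 14.05
tool_pos: [0.6028, -0.0039, 0.0821]
tcp_rot: [2.078, 0.28, -2.078]
wrist_force: [-0.2, -3.5, 4.5]
width: 0.225
```

Request:
apply_moves(
  commands=[
    [1, 0, -1.9, -0.7, 0, 0, 0],
    [1, 0, -3.7, -1.5, 0, 0, 0],
  ],
)

```text
time: 14.3
tool_pos: [0.6033, 0.0001, 0.0821]
tcp_rot: [2.078, 0.28, -2.078]
wrist_force: [-0.6, -2.4, 3.8]
width: 0.225
```

Request:
apply_moves(
  commands=[
    [1, 0, -0.9, -0.4, 0, 0, 0],
    [1, 0, -1.9, -0.7, 0, 0, 0],
  ],
)

```text
time: 14.55
tool_pos: [0.6033, 0.0028, 0.0818]
tcp_rot: [2.079, 0.281, -2.079]
wrist_force: [-0.1, 0.5, -0.8]
width: 0.226
```

Request:
apply_moves(
  commands=[
    [1, 0, -0.5, -0.2, 0, 0, 0],
    [1, 0, -0.9, -0.4, 0, 0, 0],
  ],
)

```text
time: 14.8
tool_pos: [0.6027, 0.0035, 0.0811]
tcp_rot: [2.077, 0.281, -2.08]
wrist_force: [0.1, -0.0, -1.6]
width: 0.228
```

Request:
apply_moves(
  commands=[
    [1, 0, -0.5, -0.2, 0, 0, 0],
    [1, 0, -0.9, -0.4, 0, 0, 0],
  ],
)

```text
time: 15.05
tool_pos: [0.6035, 0.004, 0.0818]
tcp_rot: [2.078, 0.28, -2.079]
wrist_force: [0.1, -0.4, -2.0]
width: 0.225
```

```bash
python3 -c "
from h import *
st()"
```

```text
s 12.0 t 0.1 z 0.0818 F [ 0.1 -0.4 -2. ] tq [ 0.02 -0.   -0.03] xaxis [-0.001  0.    -1.   ] t 15.05
```

The upward force vanished between s=8 and s=10.7 mm (+4 N to about -1.6 N, i.e. just the pin's weight), and the drag force went with it. The nose is in the notch, which agrees with the depth hint. Lowering gently here.

Request:
apply_moves(
  commands=[
    [1, 0.5, -0.9, -0.4, 0, 0, 0],
    [1, 1.5, -0.9, -0.4, 0, 0, 0],
    [1, 2.5, -0.9, -0.4, 0, 0, 0],
    [1, 2.5, -0.9, -0.4, 0, 0, 0],
  ],
)

```text
time: 15.55
tool_pos: [0.6038, 0.0049, 0.0794]
tcp_rot: [2.078, 0.28, -2.078]
wrist_force: [1.5, 0.0, -1.4]
width: 0.227
```

```bash
python3 -c "
from h import *
st()"
```

```text
s 12.8 t -0.0 z 0.0794 F [ 1.5  0.  -1.4] tq [ 0.01  0.08 -0.03] xaxis [-0. -0. -1.] t 15.55
```

Request:
apply_moves(
  commands=[
    [1, 0.8, 0, 0, 0, 0, 0],
    [1, 1.6, 0, 0, 0, 0, 0],
    [1, 2.4, 0, 0, 0, 0, 0],
    [1, 2.4, 0, 0, 0, 0, 0],
  ],
)

```text
time: 16.05
tool_pos: [0.6038, 0.0049, 0.0771]
tcp_rot: [2.078, 0.28, -2.078]
wrist_force: [-0.3, -0.9, -1.0]
width: 0.224
```

Request:
apply_moves(
  commands=[
    [1, 0.5, 0, 0, 0, 0, 0],
    [1, 0.5, 0, 0, 0, 0, 0],
  ],
)

```text
time: 16.3
tool_pos: [0.6039, 0.0049, 0.0766]
tcp_rot: [2.078, 0.28, -2.078]
wrist_force: [-0.7, -0.6, -1.2]
width: 0.23
```

Request:
apply_moves(
  commands=[
    [1, 0.5, 0, 0, 0, 0, 0],
    [1, 0.5, 0, 0, 0, 0, 0],
  ],
)

```text
time: 16.55
tool_pos: [0.6039, 0.0049, 0.0761]
tcp_rot: [2.078, 0.28, -2.078]
wrist_force: [-0.8, 0.3, -1.2]
width: 0.229
```

```bash
python3 -c "
from h import *
st()"
```

```text
s 12.9 t -0.1 z 0.0761 F [-0.8  0.3 -1.2] tq [-0.01 -0.03 -0.  ] xaxis [-0.  0. -1.] t 16.55
```

Request:
apply_moves(
  commands=[
    [1, 0.5, 0, 0, 0, 0, 0],
    [1, 0.5, 0, 0, 0, 0, 0],
  ],
)

```text
time: 16.8
tool_pos: [0.604, 0.0049, 0.0759]
tcp_rot: [2.078, 0.28, -2.078]
wrist_force: [-0.8, -0.1, 1.4]
width: 0.224
```

Request:
apply_moves(
  commands=[
    [1, 0.4, 0, 0, 0, 0, 0],
    [1, 0.4, 0, 0, 0, 0, 0],
  ],
)

```text
time: 17.05
tool_pos: [0.604, 0.0049, 0.0759]
tcp_rot: [2.078, 0.28, -2.078]
wrist_force: [-3.1, 0.2, 5.7]
width: 0.229
```

```bash
python3 -c "
from h import *
st()"
```

```text
s 12.9 t -0.2 z 0.0759 F [-3.1  0.2  5.7] tq [0.03 0.51 0.  ] xaxis [ 0. -0. -1.] t 17.05
```

Flange contact at TCP z=0.0759, a stiff stop at about 7 N net and exactly the height expected for fully home. I'll ease off slightly, release, and retreat straight up.

Request:
apply_moves(
  commands=[
    [1, -0.3, 0, 0, 0, 0, 0],
    [1, -0.3, 0, 0, 0, 0, 0],
    [0.4, -0.3, 0, 0, 0, 0, 0],
    [0.4, -0.3, 0, 0, 0, 0, 0],
    [0.4, -0.3, 0, 0, 0, 0, 0],
    [0.4, -0.3, 0, 0, 0, 0, 0],
  ],
)

```text
time: 17.8
tool_pos: [0.6039, 0.0049, 0.0754]
tcp_rot: [2.078, 0.28, -2.078]
wrist_force: [-0.3, 0.0, -0.0]
width: 0.594
```

Request:
apply_moves(
  commands=[
    [0.4, 0, 0, 0, 0, 0, 0],
    [0.4, -5, 0, 0, 0, 0, 0],
    [0.4, -20, 0, 0, 0, 0, 0],
    [0.4, -50, 0, 0, 0, 0, 0],
    [0.4, -90, 0, 0, 0, 0, 0],
    [0.4, -120, 0, 0, 0, 0, 0],
    [0.4, -120, 0, 0, 0, 0, 0],
    [0.4, -120, 0, 0, 0, 0, 0],
  ],
)

```text
time: 18.8
tool_pos: [0.6036, 0.0049, 0.1956]
tcp_rot: [2.078, 0.28, -2.078]
wrist_force: [-0.1, -0.1, -0.3]
width: 0.601
```

Run:
```python
from h import *
st()
e=np.array([np.cos(np.radians(83.46)),np.sin(np.radians(83.46))])
img,d,p,W=cam('wrist');P=cloud(d,p,W);z=P[...,2]
m=(z>.095)&(z<.115)&(abs(P[...,0]-.604)<.03)&(abs(P[...,1]-.005)<.03)
q=P[m];print('top',len(q),np.median(q,0),cv2.minAreaRect((q[:,:2]*1000).astype(np.float32)))
m=(z>.047)&(z<.055)&(abs(P[...,0]-.604)<.02)&(abs(P[...,1]-.005)<.02)
q=P[m];print('flange',len(q),np.median(q,0),q[:,2].std())
b,_=read_camera('side');c,_=read_camera('scene')
im=np.hstack([cv2.resize(x,(400,400)) for x in (img[0:240,130:370],b[150:270,220:340])])
save('s5.png',im)
```

```text
s 12.9 t 0.2 z 0.1956 F [-0.1 -0.1 -0.3] tq [ 0.   -0.   -0.03] xaxis [ 0. -0. -1.] t 18.8
top 669 [0.60578424 0.00539458 0.10578036] ((604.4282836914062, 5.202582359313965), (20.107744216918945, 19.426105499267578), 15.743619918823242)
flange 146 [0.6132113  0.00875815 0.0500596 ] 0.0011641477852253404
```

View pics/s5.png

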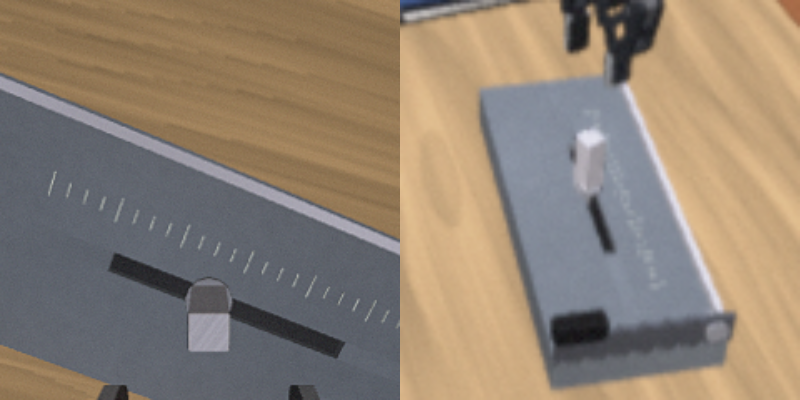

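The wrist view shows the pin upright over the slot at about (209,300) px in the crop, and the side view agrees. Its top is at z=0.1058 m (0.106 expected) and its flange top at 0.0501 m (0.050 expected), so it is fully home. The gripper is clear of everything.

```bash
python3 -c "
from workcell import *
print(finish_job())"
```

```text
the job is handed in; nothing more can be done
None
```

The stop pin stands upright in the hidden notch, fully home with its flange on the deck. I handed the job in shortly after 18.8 s, well inside the 64 s limit.

- **Drag:** I set the nose in at the blade-arm end of the slot and dragged it along the bar at about 5–6 N. Between y = +8 and +11 mm the upward and drag forces both vanished, so I stopped within about 2 mm. A wrist-camera depth profile had already hinted at a notch from about y = +8 to +20 mm, which agreed with the feel.
- **Seating:** I lowered the pin at about y = 13 mm until the flange met a hard stop at the expected height, at about 7 N. Then I eased off, released and lifted clear.
- **Last checks:** The pin's top measured z = 105.8 mm (106 expected) and its flange top 50.1 mm (50 expected). It looked upright in both camera views, and the wrist force was about zero once clear.
- **Not checked:** I planned the moves clear of the roller, folders and calculator, but I did not measure their positions again at the end. None of the checks I made failed or disagreed.

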